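Put the slotted mass away on its spindle

ROBOT

A 6-joint arm with a two-finger parallel gripper is mounted at the origin on a cart in front of the work surface, level with it; the furniture and walls round the work are solid. World frame = base frame: x ahead of the robot, y to its left, z up, the work surface at z = 0. Lengths are in m, angles in rad, forces in N, time in s.
With the tool pointing down it reaches from about 0.325 to 0.875 m from the base axis. Payload 4.4 kg.
Tool frame: the origin (TCP) lies at the very end of the fingers, on their centre line; the grasp point (between the pads) lies 19 mm behind it (ctrl.pinch_z is the distance from the TCP to the grasp point, in m); z points along the fingers, y is the line along which they close (so a half turn about z gives the same grasp; the last joint's range is limited). The gripper opens to 85 mm and grips with 20 to 120 N. Pads are 22 mm wide; open, the fingers measure 114 mm over their backs; the gripper's body (76 mm by 85 mm) begins 54 mm behind the grasp point. The pads swing forward as they close: fully open they stand 13 mm farther back than shut.
Start: joints at [-1.413, 0.207, 1.542, -0, 1.393, -0.15], TCP at [0.175, -0.548, 0.231] pointing down, gripper open.
Joint ranges: [-2.73, 2.73], [-0.86, 2.22], [0.23, 2.46], [-1.11, 4.25], [0.08, 2.63], [-2.82, 2.82]. Speed limits (rad/s): [2.79, 2.79, 3.14, 3.14, 3.14, 3.14].

INTERFACE

Orientations are given as a unit quaternion [x, y, z, w].
In Python, from plant import telemetry, eyes, order, ctrl gives the robot as it stands. The module is installed in compiled form; this text tells all that it offers.
- The arm moves only by the tool carry_out, never from a script. Its argument "steps" is a list of rows, each a list of 7 numbers: the shift along the tool's x, y, z in fractions of the full range, 1 being 0.5 m, then the turn, a rotation vector about the tool's x, y, z in parts of the range, where 1.0 means 180 degrees, then the closure, from -1 (fully open) to 1 (shut). In form: [[dx, dy, dz, ax, ay, az, claw], ...]. A call has 1 to 5 rows; each row is the pose to reach, as a shift and turn from the pose commanded when the call began, along the tool's axes at that moment; what a row does not reach only later rows make up. A row lasts 1/10 s, in which the tool goes at most 50 mm and 8.59 degrees, less where a joint would pass 70% of its speed; a pose out of reach is approached as far as the arm can. Shift and turn numbers lie between -1 and 1, and a call with a number outside is refused. A call with a gripper value outside its range is refused whole. The fingers move at their own pace and stop on an object; the grip force is fixed at half the most. Time passes only in rows, so rows that repeat a pose let the fingers close. It gives the time, the measured TCP pose, the force, the opening and the grip force at its end, in the units of the state.
- telemetry.get_obs(): the state, without advancing time (a new reading comes with each control period).
- eyes.grab_frame(name): name is "scene" or "top"; returns a dict with "image" (400x640x3 uint8, red, green, blue), "fx", "fy", "cx", "cy" (pixels), "cam_to_world" (4x4, takes a point from camera to world coordinates). Camera axes: x right, y down, z forward; pixel columns grow to the right and rows downward; lengths in m; the calibration is good to about 2 mm. A picture is of the moment at which its call begins. There is no depth.
- order.hand_in(): hands the job in; it is judged then, once.
Trained networks look in the newest picture that a camera, given by its name, has taken for a name from the list of things; names that differ only in an ending like _2 or _b are one class to them, and where a whole thing is asked for, a point or a joint stands for the part that bears it (a point fixed in the world has none). Each returns a list of dicts, best first, with "confidence" (0 to 1); they miss things now and then, are a little off and sometimes report something else, mostly with a low value. They report only what shows in the picture. A call takes as long as a camera call. They do not tell look-alikes from the thing itself.
- eyes.recognise(camera, query): "rect" ([left, top, right, bottom] as shares, 0 to 1, of the picture: columns of its width, rows of its height, round what is visible of it).
The state is a dict: "t": time; "joint_positions": joint angles; "joint_vel": joint speeds; "joint_torque": joint torques, N m; "eef_pos": TCP position; "tcp_rot": TCP orientation; "force": force on the tool from outside, world axes, zero at the start; "wrist_torque": the same for the moment, N m; "grip_width": finger opening in m; "gripper_force": force on a finger pad.
Only numpy, scipy, OpenCV 4.12 (cv2) and the standard library are available. Lean on these libraries where they do the work, as an engineer would, in place of code of your own. Each camera call takes 0.05 s, during which the arm holds its last target. There are 200 camera calls.

TASK

Put the loose brass slotted mass away on the spindle of the grey stand: slide it sideways, slot first, onto the thin part of the rod under the knob, then lower it along the rod until its bore drops over the thick foot and it lies flat on the pan, and let go. Feel your way gently: never push the mass against the stand with more than 15 newtons, do not tip the mass over, and do not shove the other things on the bench about.

Things in the scene. Friction and masses are not known exactly. Their poses are not given: they have to be found in the camera images.
- slotted_mass: Loose C-shaped brass disc lying flat, 60 mm across, 12 mm thick, 0.14 to 0.28 kg, with two parallel flats 52 mm apart (its +y and -y sides, each 30 mm long) to grip it by. Origin: centre of its bore, at the underside; z up. The round through bore, 17 mm in diameter, opens along +x through a slot to the rim. To take in the rod the mass must travel along its own +x.
- slot_mouth (a point): Middle of the slot's open mouth on the mass, 29 mm along +x from its origin, half-way up (6 mm). The slot is straight, 11 mm wide, and flares to 13 mm over its last 2.5 mm at the mouth. Axes as the mass.
- stand: Heavy square grey base 110 x 110 x 14 mm; it does not move. Origin: centre of its underside, on the bench; z up. One steel spindle stands on it, NOT centred: clamped up to 10 mm off along the base's x and up to 10 mm along its y, differently each time. The offset is not reported; it must be seen or felt. The clamp holds firm well above 50 N.
- seat (a point): Point above the base's centre at the height of the pan's top, 24 mm above the bench (fixed to the base: it does NOT follow the spindle's offset). Spindle, heights above the bench: dark washer 60 mm across up to 17; pan 46 mm across, flat top at 24; thick foot 14 mm in diameter 24 to 30, its top edge bevelled by 1.5 mm. The foot fits the bore but not the slot.
- rod_mid (a point): Point above the base's centre, 50 mm above the bench, half-way up the thin rod (fixed to the base: it does NOT follow the spindle's offset). The thin rod is 8 mm in diameter from 30 to 67 mm above the bench; above it sits a knob 22 mm in diameter from 67 to 80 mm, too big for the bore, so the mass cannot go over the top.
- screwcap: bystander: ribbed screw cap, 50 mm across, 26 mm high, origin at the centre of its underside
- timer: bystander: small bench timer, 66 x 62 x 19 mm, origin at the centre of its underside
- pen: bystander: marker pen, 138 mm long, 14 mm thick, lying along its y, origin at the centre of its underside
- beaker: bystander: small plastic beaker, 62 mm wide, 72 mm high, origin at the centre of its underside
- flask: bystander: small stoppered glass bottle, 55 mm wide, 105 mm high, origin at the centre of its underside
- dish: bystander: glass petri dish, 60 mm across, 14 mm high, origin at the centre of its underside
- tall_cylinder (a point): Foot, at bench height, of a tall clear measuring cylinder that stands fixed behind and between the mass and the stand: 335 mm high, 65 mm thick, hexagonal foot about 115 mm wide. A thing to steer round, not to touch.
Mind the look-alikes: they are no part of the job. Several things have the shape of the slotted_mass; the one meant has the colours described above.

How it is judged:
By the outcome, as a careful person would: the job done as asked, in the order asked, and still so for the second after the job is handed in, with the robot touching nothing.
It also fails if it takes over 67 s, if anything falls off the work surface, if the arm or the gripper's body presses on something with over 40 N, if the wrist force passes 120 N, or if a joint passes its speed limit or range.

## Working session

There is one attempt and no reset: what is moved stays moved. The work goes in short steps, Python scripts to look and compute and a tool call to move; the robot and the scene stay as the last step left them, time stands still between calls to the robot, and variables do not carry over. Pictures are saved under pics/ and viewed, at most 10 in all, crops included, and the job is handed in when it is done.

Besides the shell and the picture viewer there is one more tool, called after "Call:" as name(argument=value, ...) on one line, values as JSON. carry_out: Moves the arm, as the interface text tells. Its arguments: {"type":"object","properties":{"steps":{"type":"array"}},"required":["steps"]}

```bash
mkdir -p pics
cat > h.py <<'E'
import numpy as np, cv2
from plant import telemetry, eyes, order, ctrl
def save(n,f):
    cv2.imwrite(f'pics/{n}.png',cv2.cvtColor(f['image'],cv2.COLOR_RGB2BGR))
def ray(f,u,v):
    M=np.array(f['cam_to_world']); d=M[:3,:3]@np.array([(u-f['cx'])/f['fx'],(v-f['cy'])/f['fy'],1]); return M[:3,3],d
def atz(f,u,v,z):
    o,d=ray(f,u,v); return o+d*(z-o[2])/d[2]
def tri(f1,p1,f2,p2):
    o,d=ray(f1,*p1); q,e=ray(f2,*p2); s=np.linalg.lstsq(np.c_[d,-e],q-o,rcond=None)[0]
    a=o+d*s[0]; b=q+e*s[1]; return (a+b)/2,np.linalg.norm(a-b)
def proj(f,p):
    M=np.linalg.inv(f['cam_to_world']); c=M[:3,:3]@np.array(p)+M[:3,3]
    return np.array([f['fx']*c[0]/c[2]+f['cx'],f['fy']*c[1]/c[2]+f['cy']])
E
python3 - <<'E'
from h import *
np.set_printoptions(precision=3,suppress=True)
for c in ('scene','top'):
    f=eyes.grab_frame(c); save(c+'0',f); print(c,f['fx'],f['fy'],f['cx'],f['cy']);print(np.array(f['cam_to_world']))
    for q in ('slotted_mass','slot_mouth','stand','seat','rod_mid','tall_cylinder'):
        for r in eyes.recognise(c,q)[:4]:
            x=np.array(r['rect'])*[640,400,640,400]; print(q,x.round(1),r['confidence'])
o=telemetry.get_obs(); print(o)
E
```

```text
scene 519.637862003276 519.637862003276 322.84517886929086 198.19287914934324
[[ 0.976 -0.121  0.181  0.248]
 [-0.217 -0.473  0.854 -1.356]
 [-0.018 -0.872 -0.488  0.762]
 [ 0.     0.     0.     1.   ]]
slotted_mass [267.5 244.5 289.  264.5] 0.84
slotted_mass [305.2 284.3 331.7 304.1] 0.64
slotted_mass [287.6 223.7 311.9 236.3] 0.56
slot_mouth [301.8 286.3 332.3 310.3] 0.55
slot_mouth [264.2 245.1 288.5 261.6] 0.52
slot_mouth [289.8 224.5 308.1 239.2] 0.51
stand [274.7 144.3 322.1 179.8] 0.88
seat [276.8 144.7 322.3 177.6] 0.73
rod_mid [276.9 145.7 320.7 180.6] 0.97
rod_mid [292.3 223.5 309.4 238.4] 0.57Traceback (most recent call last):
  File "<stdin>", line 6, in <module>
ValueError: it knows: beaker, dish, flask, pen, rod_mid, screwcap, seat, slot_mouth, slotted_mass, stand, timer
```

Run:
```python
from h import *
np.set_printoptions(precision=3,suppress=True)
c='top'
f=eyes.grab_frame(c); save(c+'0',f); print(c,f['fx'],f['fy'],f['cx'],f['cy']);print(np.array(f['cam_to_world']))
for q in ('slotted_mass','stand','rod_mid','beaker','dish','flask','pen','screwcap','timer'):
        for r in eyes.recognise(c,q)[:4]:
            x=np.array(r['rect'])*[640,400,640,400]; print(q,x.round(1),r['confidence'],atz(f,(x[0]+x[2])/2,(x[1]+x[3])/2,0.012))
s=cv2.imread('pics/scene0.png')
cv2.imwrite('pics/scene0b.png',cv2.resize(s[100:340,180:500],(800,600),interpolation=cv2.INTER_CUBIC))
print(telemetry.get_obs())
```

```text
top 453.8120612935364 453.8120612935364 317.8427810061804 200.48240558037338
[[-0.001 -0.99   0.14   0.345]
 [-1.     0.001  0.001 -0.128]
 [-0.001 -0.14  -0.99   1.281]
 [ 0.     0.     0.     1.   ]]
slotted_mass [423.8 226.9 452.1 247.5] 0.82 [ 0.422 -0.463  0.012]
slotted_mass [330.3 228.6 348.7 247. ] 0.74 [ 0.42  -0.188  0.012]
slotted_mass [359.5 249.4 381.9 266.5] 0.53 [ 0.364 -0.274  0.012]
stand [326.9 221.7 347.2 245.3] 0.71 [ 0.432 -0.181  0.012]
stand [176.  186.6 230.3 240.2] 0.56 [0.489 0.195 0.012]
rod_mid [273.6 238.6 300.3 272.1] 0.57 [ 0.372 -0.041  0.012]
rod_mid [174.8 187.6 224.5 239.5] 0.56 [0.489 0.205 0.012]
beaker [214.2 145.4 231.2 167.2] 0.86 [0.653 0.145 0.012]
dish [386.9 184.7 408.2 210.9] 0.63 [ 0.533 -0.353  0.012]
dish [168.1 145.9 196.5 173.6] 0.32 [0.643 0.26  0.012]
flask [169.1 146.8 197.9 172.1] 0.98 [0.644 0.257 0.012]
flask [247.8 157.4 296.1 169.9] 0.39 [0.632 0.004 0.012]
pen [247.6 155.7 293.3 166.9] 0.58 [0.639 0.008 0.012]
screwcap [279.8 210.5 299.5 230.2] 0.54 [ 0.469 -0.048  0.012]
timer [273.5 239.5 298.4 270.1] 0.59 [ 0.373 -0.039  0.012]
timer [388.1 183.2 408.7 213. ] 0.56 [ 0.532 -0.355  0.012]
{'t': 0.8, 'joint_positions': array([-1.413,  0.207,  1.541,  0.   ,  1.393, -0.15 ]), 'joint_vel': array([-0.002, -0.001, -0.   , -0.   ,  0.002, -0.001]), 'joint_torque': array([ -0.   , -38.3  , -29.195,  -0.   ,   0.001,   0.   ]), 'eef_pos': array([ 0.175, -0.548,  0.231]), 'tcp_rot': array([0.988, 0.154, 0.   , 0.   ]), 'force': array([-0.018, -0.063,  0.554]), 'wrist_torque': array([ 0.033, -0.013,  0.089]), 'gripper_force': 0.0, 'grip_width': 0.08515574022993638}
```

View pics/top0.png

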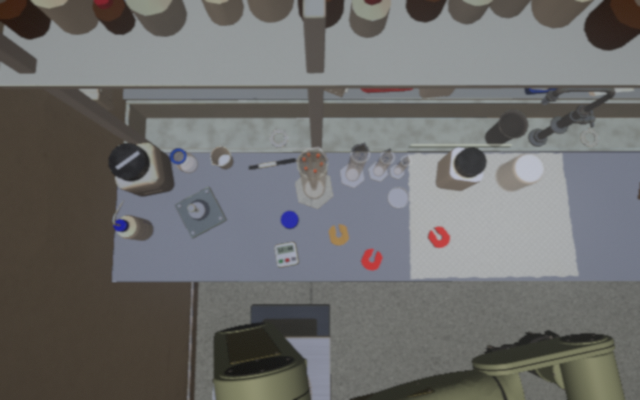

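View pics/scene0b.png

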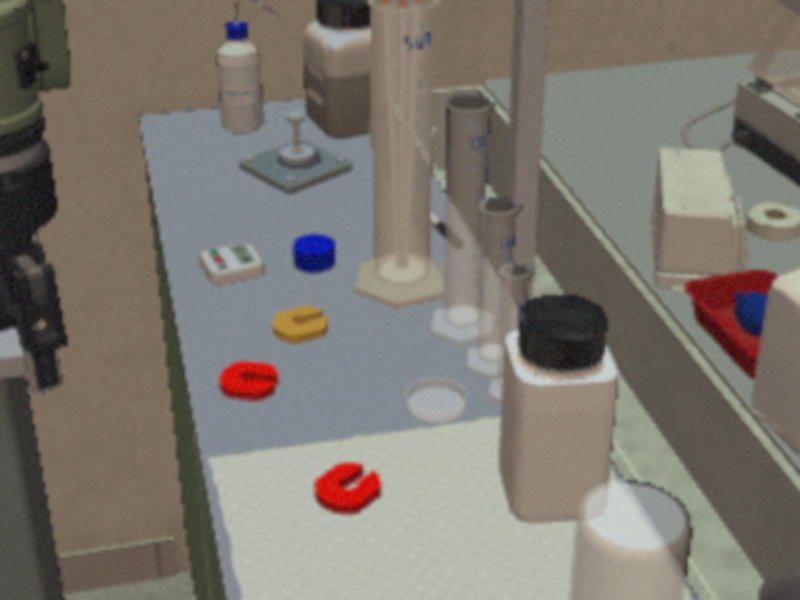

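The brass mass is at about (339,236) in the top view and (300,232) in the full scene image. The red ones are look-alikes. The stand is at about (200,210) in the top view, and the tall cylinder's foot is at (314,188). Next I'll zoom in on both.

Run:
```python
from h import *
np.set_printoptions(precision=4,suppress=True)
t=cv2.imread('pics/top0.png'); s=cv2.imread('pics/scene0.png')
def c(im,x,y,w=50,h=37): return cv2.resize(im[y:y+h,x:x+w],(400,296),interpolation=cv2.INTER_CUBIC)
cv2.imwrite('pics/tiles.png',np.vstack([np.hstack([c(t,314,218),c(t,175,186,60,54) if 0 else cv2.resize(t[186:240,170:233],(400,296))]),np.hstack([c(s,275,213),c(s,273,142)])]))
ft=eyes.grab_frame('top'); fs=eyes.grab_frame('scene')
P=[]
for f,(x0,y0,x1,y1) in ((ft,(320,220,360,255)),(fs,(280,215,320,245))):
    sub=cv2.cvtColor(f['image'][y0:y1,x0:x1],cv2.COLOR_RGB2HSV)
    m=((sub[...,0]>8)&(sub[...,0]<28)&(sub[...,1]>90)).astype(np.uint8)
    ys,xs=np.nonzero(m); print(m.sum(),xs.min()+x0,xs.max()+x0,ys.min()+y0,ys.max()+y0)
    print('centroid',xs.mean()+x0,ys.mean()+y0)
    if f is ft:
        for r in m: print(''.join('.#'[v] for v in r))
    P.append((xs.mean()+x0,ys.mean()+y0))
print(tri(ft,P[0],fs,P[1]), atz(ft,*P[0],.010),atz(fs,*P[1],.006))
```

```text
219 330 347 225 244
centroid 338.675799086758 235.44292237442923
........................................
........................................
........................................
........................................
........................................
....................###.................
....................#####...............
............##......######..............
...........####.....######..............
..........#####.....######..............
..........#####.....#######.............
..........#####......######.............
..........#####.......#####.............
..........#####.......#####.............
..........#####.......######............
..........#####.......######............
..........######......######............
...........######....#######............
...........#################............
...........#################............
...........################.............
............##############..............
............#############...............
..............##########................
................#####...................
........................................
........................................
........................................
........................................
........................................
........................................
........................................
........................................
........................................
........................................
249 289 310 222 236
centroid 299.54618473895584 229.2289156626506
(array([ 0.4283, -0.1859,  0.0056]), np.float64(0.002304892222531585)) [ 0.4269 -0.1856  0.01  ] [ 0.4294 -0.1866  0.006 ]
```

View pics/tiles.png

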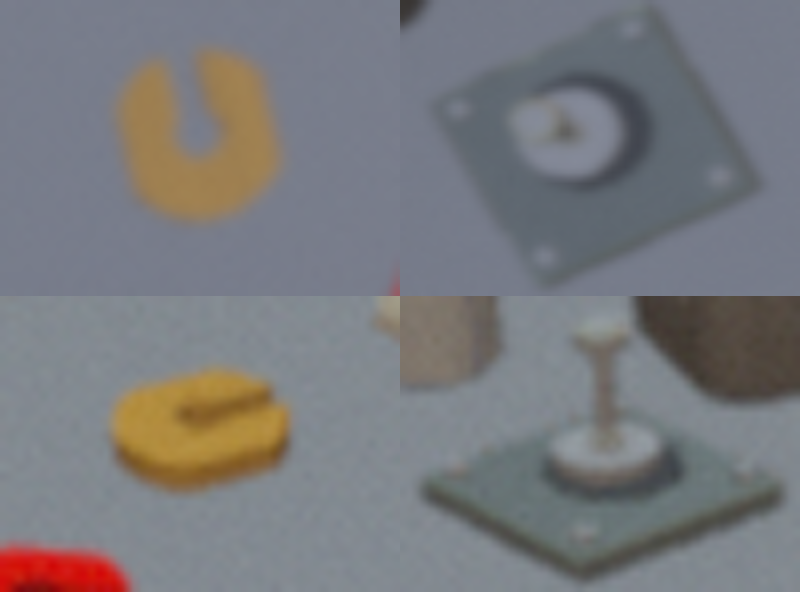

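Top-left tile: the mass's slot points up in the image (world +x), leaning slightly left (+y). Lower-right tile: the spindle, with its knob at about scene (298,146). I'll refine both by fitting rendered models in each view.

```bash
cat > fit.py <<'E'
from h import *
from scipy.optimize import minimize
S=6
def hull(f,pts,win):
    q=np.array([proj(f,p) for p in pts]); return poly(q,win,True)
def poly(q,win,hl=False):
    x0,y0,w,h=win; q=((q-[x0-.5,y0-.5])*S*16).round().astype(np.int32)
    if hl: q=cv2.convexHull(q)
    m=np.zeros((h*S,w*S),np.uint8); cv2.fillPoly(m,[q.reshape(-1,1,2)],1,shift=4); return m
a=np.linspace(0,2*np.pi,40)
def cyl(x,y,r,z0,z1): return [(x+r*np.cos(t),y+r*np.sin(t),z) for z in(z0,z1) for t in a]
def sqr(x,y,yaw,z0,z1,b=.055):
    c,s=np.cos(yaw),np.sin(yaw); return [(x+c*u-s*v,y+s*u+c*v,z) for z in(z0,z1) for u,v in((b,b),(-b,b),(-b,-b),(b,-b))]
def stand(f,p,win):
    x,y,yaw,sx,sy=p; L=np.zeros((win[3]*S,win[2]*S),np.uint8); k=1
    for pts in (sqr(x,y,yaw,0,.014),sqr(x,y,yaw,.014,.014),cyl(sx,sy,.030,.014,.017),cyl(sx,sy,.023,.017,.024),cyl(sx,sy,.023,.024,.024),cyl(sx,sy,.007,.024,.03),cyl(sx,sy,.004,.03,.067),cyl(sx,sy,.011,.067,.08),cyl(sx,sy,.011,.08,.08)):
        L[hull(f,pts,win)>0]=k;k+=1
    return L,k
def outline():
    th0=np.arcsin(.0055/.0085); bt=np.linspace(2*np.pi-th0,th0,30)
    fl=[]; t0=np.arcsin(.0065/.030)
    for t in np.linspace(t0,2*np.pi-t0,120):
        fl.append((.03*np.cos(t),np.clip(.03*np.sin(t),-.026,.026)))
    return np.array(fl+[(.0265,-.0055)]+[(.0085*np.cos(t),.0085*np.sin(t)) for t in bt]+[(.0265,.0055)])
O=outline()
def mass(f,p,win,z=0):
    x,y,yaw=p[:3]; c,s=np.cos(yaw),np.sin(yaw); R=O@np.array([[c,s],[-s,c]])+[x,y]
    g=lambda zz: poly(np.array([proj(f,(u,v,zz)) for u,v in R]),win)
    L=np.zeros((win[3]*S,win[2]*S),np.uint8)
    for zz in np.linspace(z,z+.012,7): L[g(zz)>0]=1
    L[g(z+.012)>0]=2
    return L,3
def cost(p,f,win,model):
    L,k=model(f,p,win); x0,y0,w,h=win
    A=np.stack([cv2.GaussianBlur(cv2.resize((L==i).astype(np.float32),(w,h),interpolation=cv2.INTER_AREA),(0,0),.6).ravel() for i in range(k)],1)
    B=f['image'][y0:y0+h,x0:x0+w].reshape(-1,3).astype(float)
    X=np.linalg.solve(A.T@A+1e-3*np.eye(k),A.T@B); return ((A@X-B)**2).mean()
def fit(p0,f,win,model,step):
    p0=np.array(p0); best=None
    for _ in range(2):
        sim=np.vstack([p0]+[p0+np.eye(len(p0))[i]*step[i] for i in range(len(p0))])
        r=minimize(cost,p0,(f,win,model),method='Nelder-Mead',options=dict(initial_simplex=sim,maxiter=250,xatol=1e-5,fatol=1e-3)); p0=r.x; step=np.array(step)/-2
    return r.x,r.fun
E
cat > run.py <<'E'
from fit import *
np.set_printoptions(precision=4,suppress=True)
ft=eyes.grab_frame('top'); fs=eyes.grab_frame('scene')
print('mass top',*fit([.424,-.186,.17],ft,(322,217,34,36),mass,[.004,.004,.1]))
print('mass scn',*fit([.427,-.186,.17],fs,(282,215,36,30),mass,[.004,.004,.1]))
for n,f,w in(('top',ft,(170,182,62,62)),('scn',fs,(270,136,60,48))):
    print('stand',n,*fit([.485,.197,.45,.485,.205],f,w,stand,[.005,.005,.1,.005,.005]))
print('cyl foot',atz(ft,314,188,0))
E
time python3 run.py
```

```text
mass top [ 0.4305 -0.1842  0.2229] 3.424122269253887
mass scn [ 0.4296 -0.1862  0.205 ] 18.03087467513846
stand top [0.4938 0.2043 0.5004 0.4977 0.2111] 49.700787496703995
stand scn [0.4945 0.2057 0.4939 0.4976 0.2066] 532.9529036142828
cyl foot [ 0.5632 -0.1164  0.    ]
real	0m29.556s
user	0m28.065s
sys	0m0.214s
```

```bash
cat >> h.py <<'E'
from scipy.spatial.transform import Rotation as Ro
def tgt(*ts):
    o=telemetry.get_obs(); R=Ro.from_quat(o['tcp_rot']); M=R.as_matrix(); p=o['eef_pos']
    print('t',round(o['t'],2),'pos',p.round(4),'yaw',round(np.arctan2(M[1,0],M[0,0]),4),'tilt',(M[:,2]).round(4),'F',o['force'].round(2),'w',round(o['grip_width'],4),'q',o['joint_positions'].round(2))
    for x,y,z,ps in ts:
        W=Ro.from_matrix([[np.cos(ps),np.sin(ps),0],[np.sin(ps),-np.cos(ps),0],[0,0,-1]])
        print((R.inv().apply(np.array([x,y,z])-p)).round(4),(R.inv()*W).as_rotvec().round(4))
E
python3 -c "
from h import *
tgt((.43,-.185,.12,.214),(.43,-.185,.03,.214))"
```

```text
t 1.0 pos [ 0.1747 -0.5478  0.2313] yaw 0.3088 tilt [ 0.e+00 -1.e-04 -1.e+00] F [ 0.1   1.13 -0.97] w 0.0851 q [-1.41  0.21  1.54 -0.    1.39 -0.15]
[ 0.3535 -0.2681  0.1113] [0.0001 0.     0.0948]
[ 0.3535 -0.2681  0.2013] [0.0001 0.     0.0948]
```

The rows are not in the units I measure in: shifts go in shares of 0.5 m and turns go in shares of 180 degrees. I convert before sending: 0.3535 m / 0.5 = 0.707, -0.2681 m / 0.5 = -0.5362, 0.0948 rad / 3.1416 = 0.0302.

Call:
carry_out(steps=[[0.707,-0.5362,0.12,0,0,0.0302,-1],[0.707,-0.5362,0.12,0,0,0.0302,-1],[0.707,-0.5362,0.12,0,0,0.0302,-1],[0.707,-0.5362,0.12,0,0,0.0302,-1],[0.707,-0.5362,0.12,0,0,0.0302,-1]])

```text
t: 1.5
eef_pos: [0.3181, -0.3437, 0.1978]
tcp_rot: [0.994, 0.106, 0.0, 0.0]
force: [0.4, -0.2, 0.9]
grip_width: 0.0856
gripper_force: 0.0
```

```bash
python3 -c "
from h import *
tgt((.43,-.185,.12,.214),(.43,-.185,.03,.214))"
```

```text
t 1.5 pos [ 0.3181 -0.3437  0.1978] yaw 0.2132 tilt [ 7.e-04 -6.e-04 -1.e+00] F [ 0.37 -0.16  0.94] w 0.0856 q [-1.01  0.01  1.83  0.    1.3   0.35]
[ 0.1429 -0.1314  0.0778] [ 0.0008 -0.0005 -0.0008]
[ 0.1428 -0.1315  0.1678] [ 0.0008 -0.0005 -0.0008]
```

To row units: 0.1429 m / 0.5 = 0.2858, -0.1314 m / 0.5 = -0.2628.

Call:
carry_out(steps=[[0.2858,-0.2628,0.14,0,0,0,-1],[0.2858,-0.2628,0.14,0,0,0,-1],[0.2858,-0.2628,0.14,0,0,0,-1],[0.2858,-0.2628,0.14,0,0,0,-1],[0.2858,-0.2628,0.14,0,0,0,-1]])

```text
t: 2.0
eef_pos: [0.4294, -0.1814, 0.1257]
tcp_rot: [0.994, 0.11, -0.001, -0.002]
force: [-0.5, -0.7, 0.8]
grip_width: 0.0855
gripper_force: 0.0
```

```bash
python3 -c "
from h import *
tgt((.43,-.185,.03,.214),(.43,-.185,.0,.214))
f=eyes.grab_frame('scene');im=f['image'][190:260,250:343]; cv2.imwrite('pics/pre.png',cv2.cvtColor(cv2.resize(im,(800,600),interpolation=cv2.INTER_CUBIC),cv2.COLOR_RGB2BGR))"
```

```text
t 2.0 pos [ 0.4294 -0.1814  0.1257] yaw 0.2201 tilt [-0.0028  0.0039 -1.    ] F [-0.48 -0.72  0.77] w 0.0855 q [-0.59  0.1   1.9   0.    1.15  0.76]
[0.     0.004  0.0957] [-0.0044  0.002   0.0061]
[1.000e-04 4.200e-03 1.257e-01] [-0.0044  0.002   0.0061]
```

View pics/pre.png

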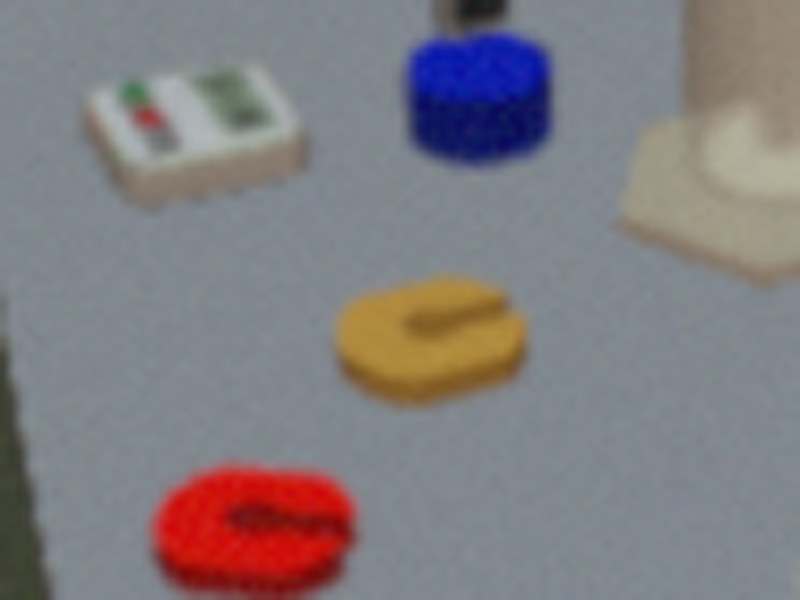

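Scene crop: the mass sits clear at (430,340), with its slot toward the right. There is nothing beneath the fingers except the bench.

To row units: 0.085 m / 0.5 = 0.17, 0.045 m / 0.5 = 0.09.

Call:
carry_out(steps=[[0,0.006,0.09,0,0,0,-1],[0,0.006,0.17,0,0,0,-1],[0,0.006,0.17,0,0,0,-1],[0,0.006,0.17,0,0,0,-1]])

```text
t: 2.45
eef_pos: [0.4292, -0.1903, 0.0431]
tcp_rot: [0.994, 0.106, -0.0, -0.0]
force: [0.6, -1.0, 0.3]
grip_width: 0.085
gripper_force: 0.0
```

```bash
python3 -c "
from h import *
tgt((.43,-.185,.0,.214))"
```

```text
t 2.45 pos [ 0.4292 -0.1903  0.0431] yaw 0.2126 tilt [-9.e-04  3.e-04 -1.e+00] F [ 0.62 -1.01  0.26] w 0.085 q [-0.6   0.24  1.95 -0.    0.96  0.76]
[ 0.0019 -0.005   0.0431] [-0.0004  0.0008 -0.0014]
```

To row units: 0.041 m / 0.5 = 0.082, -0.005 m / 0.5 = -0.01.

Call:
carry_out(steps=[[0.004,-0.01,0.04,0,0,0,-1],[0.004,-0.01,0.082,0,0,0,-1],[0.004,-0.01,0.082,0,0,0,-1],[0.004,-0.01,0.082,0,0,0,-0.2],[0.004,-0.01,0.082,0,0,0,0.0]])

```text
t: 2.95
eef_pos: [0.4323, -0.1856, 0.0041]
tcp_rot: [0.994, 0.107, 0.002, 0.001]
force: [0.5, 0.2, 0.8]
grip_width: 0.0594
gripper_force: 0.0
```

```bash
python3 -c "
from h import *
tgt((.43,-.185,.0,.214))"
```

```text
t 2.95 pos [ 0.4323 -0.1856  0.0041] yaw 0.2136 tilt [ 0.0038 -0.0026 -1.    ] F [0.45 0.17 0.79] w 0.0594 q [-0.59  0.32  1.96 -0.    0.86  0.77]
[-0.0022 -0.0011  0.004 ] [ 0.0033 -0.0032 -0.0005]
```

To row units: 0.003 m / 0.5 = 0.006, -0.001 m / 0.5 = -0.002.

Call:
carry_out(steps=[[-0.002,0,0.006,0,0,0,0.2],[-0.002,0,0.006,0,0,0,0.4],[-0.002,0,0.006,0,0,0,1],[-0.002,0,0.006,0,0,0,1],[-0.002,0,0.006,0,0,0,1]])

```text
t: 3.45
eef_pos: [0.4321, -0.1855, 0.0029]
tcp_rot: [0.994, 0.107, 0.002, 0.001]
force: [-4.9, 4.9, 23.3]
grip_width: 0.0501
gripper_force: 58.1
```

```bash
python3 -c "
from h import *
tgt((.43,-.185,.10,.214))"
```

```text
t 3.45 pos [ 0.4321 -0.1855  0.0029] yaw 0.2138 tilt [ 0.0041 -0.002  -1.    ] F [-4.86  4.88 23.32] w 0.0501 q [-0.59  0.32  1.96  0.    0.86  0.77]
[-0.0016 -0.0006 -0.0971] [ 0.0028 -0.0036 -0.0002]
```

To row units: -0.11 m / 0.5 = -0.22, -0.08 m / 0.5 = -0.16.

Call:
carry_out(steps=[[0,0,-0.04,0,0,0,1],[0,0,-0.1,0,0,0,1],[0,0,-0.16,0,0,0,1],[0,0,-0.22,0,0,0,1],[0,0,-0.22,0,0,0,1]])

```text
t: 3.95
eef_pos: [0.4332, -0.1867, 0.114]
tcp_rot: [0.994, 0.107, 0.004, 0.004]
force: [1.0, -0.5, -1.8]
grip_width: 0.0497
gripper_force: 64.7
```

```bash
python3 -c "
from h import *
tgt((.43,-.03,.11,.7),(.45,0.02,.11,1.2),(.4976,.115,.11,1.5708))
f=eyes.grab_frame('scene');im=f['image'][160:250,250:370]; cv2.imwrite('pics/lift.png',cv2.cvtColor(cv2.resize(im,(800,600),interpolation=cv2.INTER_CUBIC),cv2.COLOR_RGB2BGR))"
```

```text
t 3.95 pos [ 0.4332 -0.1867  0.114 ] yaw 0.2142 tilt [ 0.0095 -0.0065 -0.9999] F [ 1.04 -0.51 -1.81] w 0.0497 q [-0.59  0.12  1.91 -0.    1.1   0.77]
[ 0.0302 -0.1538  0.003 ] [ 0.0101 -0.0058 -0.4858]
[ 0.0603 -0.1984  0.0028] [ 0.0116 -0.0032 -0.9858]
[ 0.127  -0.2811  0.0027] [ 1.2400e-02 -1.0000e-03 -1.3566e+00]
```

View pics/lift.png

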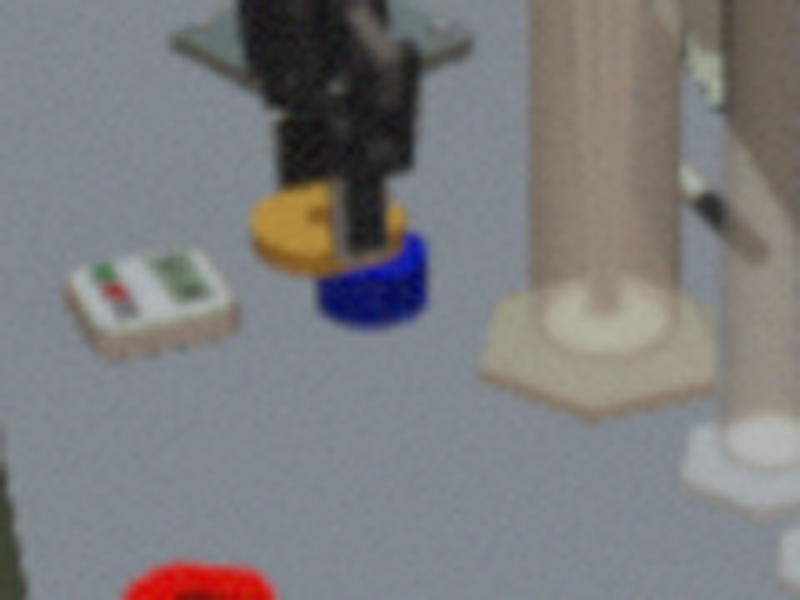

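The mass is lifted level: disc at (328,225), near finger at (360,215), centred as expected. Next I carry it over to the stand.

To row units: -0.1984 m / 0.5 = -0.3968, -0.1538 m / 0.5 = -0.3076, -0.9858 rad / 3.1416 = -0.3138.

Call:
carry_out(steps=[[0.0604,-0.3076,0,0,0,-0.1546,1],[0.0604,-0.3076,0,0,0,-0.1546,1],[0.0604,-0.3076,0,0,0,-0.1546,1],[0.1206,-0.3968,0,0,0,-0.3138,1],[0.1206,-0.3968,0,0,0,-0.3138,1]])

```text
t: 4.5
eef_pos: [0.4453, 0.0269, 0.1074]
tcp_rot: [0.883, 0.469, -0.0, -0.001]
force: [-0.5, -0.7, -1.0]
grip_width: 0.0495
gripper_force: 64.6
```

```bash
python3 -c "
from h import *
tgt((.4976,.115,.11,1.5708))"
```

```text
t 4.5 pos [0.4453 0.0269 0.1074] yaw 0.9753 tilt [-0.002   0.0021 -1.    ] F [-0.52 -0.71 -1.01] w 0.0495 q [-0.14  0.08  1.96  0.    1.1   0.46]
[ 0.1023 -0.0062 -0.0025] [-0.0025 -0.0015 -0.5955]
```

To row units: 0.1023 m / 0.5 = 0.2046, -0.0062 m / 0.5 = -0.0124, -0.5955 rad / 3.1416 = -0.1896.

Call:
carry_out(steps=[[0.2046,-0.0124,-0.004,0,0,-0.1896,1],[0.2046,-0.0124,-0.004,0,0,-0.1896,1],[0.2046,-0.0124,-0.004,0,0,-0.1896,1],[0.2046,-0.0124,-0.004,0,0,-0.1896,1],[0.2046,-0.0124,-0.004,0,0,-0.1896,1]])

```text
t: 5.0
eef_pos: [0.4981, 0.1104, 0.1089]
tcp_rot: [0.711, 0.703, -0.001, -0.001]
force: [-0.5, -0.0, -1.7]
grip_width: 0.0494
gripper_force: 64.6
```

Call:
carry_out(steps=[[0,0,0,0,0,0,1],[0,0,0,0,0,0,1],[0,0,0,0,0,0,1]])

```text
t: 5.3
eef_pos: [0.4993, 0.1096, 0.1105]
tcp_rot: [0.712, 0.702, -0.0, -0.0]
force: [-0.7, 0.4, -1.7]
grip_width: 0.0495
gripper_force: 64.6
```

```bash
cat > look.py <<'E'
from fit import *
import sys
np.set_printoptions(precision=4,suppress=True)
tgt((.4976,.125,.045,1.5708))
fs=eyes.grab_frame('scene'); ft=eyes.grab_frame('top'); save('s_'+sys.argv[1],fs); save('t_'+sys.argv[1],ft)
a=cv2.cvtColor(cv2.resize(fs['image'][120:210,250:330],(400,450),interpolation=cv2.INTER_CUBIC),cv2.COLOR_RGB2BGR)
b=cv2.cvtColor(cv2.resize(ft['image'][180:270,170:250],(400,450),interpolation=cv2.INTER_CUBIC),cv2.COLOR_RGB2BGR)
cv2.imwrite('pics/%s.png'%sys.argv[1],np.hstack([a,b]))
E
python3 look.py st1
```

```text
t 5.3 pos [0.4993 0.1096 0.1105] yaw 1.5575 tilt [-0.0005  0.     -1.    ] F [-0.67  0.37 -1.69] w 0.0495 q [0.05 0.21 1.81 0.   1.12 0.06]
[ 0.0154 -0.0019  0.0655] [-0.0005 -0.     -0.0133]
```

View pics/st1.png

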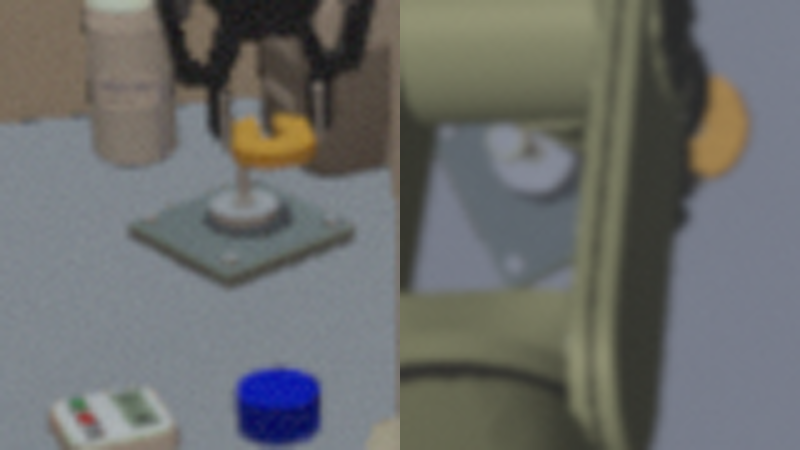

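Left tile: the mass is at (275,138) with its slot facing away toward the spindle (knob hidden at about (243,95), rod at x≈243). Right tile: the mass sits short of the stand. Next I lower it to insertion height.

To row units: 0.0645 m / 0.5 = 0.129, 0.035 m / 0.5 = 0.07, -0.0133 rad / 3.1416 = -0.0042.

Call:
carry_out(steps=[[0.0308,-0.0038,0.07,0,0,-0.0042,1],[0.0308,-0.0038,0.129,0,0,-0.0042,1],[0.0308,-0.0038,0.129,0,0,-0.0042,1],[0.0308,-0.0038,0.129,0,0,-0.0042,1],[0.0308,-0.0038,0.129,0,0,-0.0042,1]])

```text
t: 5.9
eef_pos: [0.4997, 0.1253, 0.048]
tcp_rot: [0.707, 0.708, 0.001, 0.001]
force: [0.0, 0.5, -1.8]
grip_width: 0.05
gripper_force: 64.6
```

Call:
carry_out(steps=[[0,0,0,0,0,0,1],[0,0,0,0,0,0,1]])

```text
t: 6.1
eef_pos: [0.4992, 0.1254, 0.0478]
tcp_rot: [0.707, 0.708, 0.001, 0.001]
force: [1.2, 0.7, -3.6]
grip_width: 0.0497
gripper_force: 64.6
```

```bash
python3 look.py st2
cat > mf.py <<'E'
from fit import *
np.set_printoptions(precision=4,suppress=True)
fs=eyes.grab_frame('scene'); tgt()
o=telemetry.get_obs(); p=o['eef_pos']
hsv=cv2.cvtColor(fs['image'],cv2.COLOR_RGB2HSV)
m=((hsv[...,0]>8)&(hsv[...,0]<28)&(hsv[...,1]>110))
g=dict(fs); g['image']=np.repeat((m*255).astype(np.uint8)[...,None],3,2)
u,v=proj(fs,p); win=(int(u)-22,int(v)-18,44,36)
for d in (0,.003,.006):
    md=lambda f,q,w: (np.minimum(mass(f,[q[0],q[1],1.5708],w,p[2]-d)[0],1),2)
    r=fit([p[0],p[1]],g,win,md,[.004,.004]); print(d,r, r[0]-p[:2])
md=lambda f,q,w: (np.minimum(mass(f,[q[0],q[1],1.5708],w,q[2])[0],1),2)
print(fit([p[0],p[1],p[2]-.003],g,win,md,[.004,.004,.004]))
E
python3 mf.py
```

```text
t 6.1 pos [0.4992 0.1254 0.0478] yaw 1.5724 tilt [ 0.003   0.0002 -1.    ] F [ 1.15  0.67 -3.62] w 0.0497 q [ 0.08  0.31  1.84 -0.    0.99  0.08]
[-0.0004 -0.0016  0.0028] [ 0.003  -0.0002  0.0016]
t 6.25 pos [0.4983 0.1254 0.0469] yaw 1.5727 tilt [ 0.0012  0.0001 -1.    ] F [-0.63 -0.56 -2.29] w 0.05 q [0.08 0.31 1.84 0.   0.99 0.08]
0 (array([0.4988, 0.1149]), np.float64(695.6489495346365)) [ 0.0004 -0.0105]
0.003 (array([0.5002, 0.1205]), np.float64(676.4921754052723)) [ 0.0018 -0.0049]
0.006 (array([0.5006, 0.1267]), np.float64(649.212995190296)) [0.0023 0.0013]
(array([0.5011, 0.129 , 0.0398]), np.float64(640.658184416676))
```

View pics/st2.png

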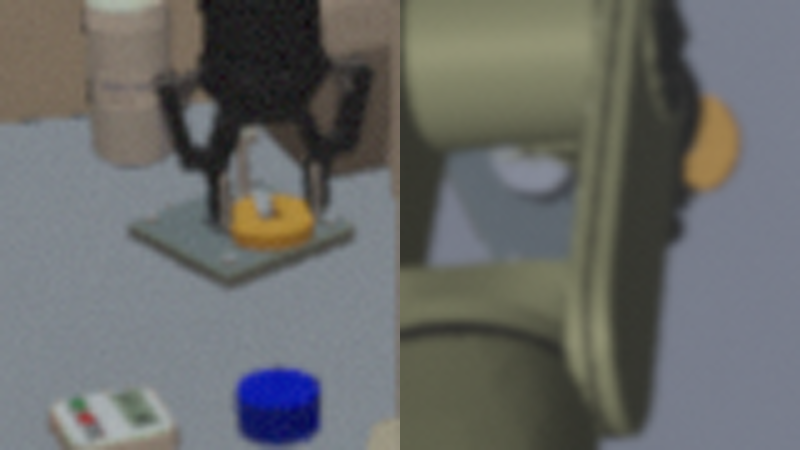

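To row units: 0.0405 m / 0.5 = 0.081, 0.035 m / 0.5 = 0.07.

Call:
carry_out(steps=[[0.04,-0.004,0,0,0,0,1],[0.07,-0.004,0,0,0,0,1],[0.081,-0.004,0,0,0,0,1],[0.081,-0.004,0,0,0,0,1],[0.081,-0.004,0,0,0,0,1]])

```text
t: 6.75
eef_pos: [0.4958, 0.1658, 0.0462]
tcp_rot: [0.706, 0.708, -0.0, 0.0]
force: [-0.1, -0.9, -2.2]
grip_width: 0.0495
gripper_force: 64.6
```

Call:
carry_out(steps=[[0,0,0,0,0,0,1],[0,0,0,0,0,0,1]])

```text
t: 6.95
eef_pos: [0.4959, 0.1654, 0.0462]
tcp_rot: [0.707, 0.708, -0.0, 0.0]
force: [-0.3, 0.7, -1.0]
grip_width: 0.0496
gripper_force: 64.6
```

```bash
python3 look.py st3; python3 mf.py
```

```text
t 6.95 pos [0.4959 0.1654 0.0462] yaw 1.5722 tilt [-0.0001 -0.0001 -1.    ] F [-0.31  0.71 -1.01] w 0.0496 q [ 0.16  0.33  1.82 -0.    1.    0.16]
[-0.0404  0.0017  0.0012] [-0.0001  0.0001  0.0014]
t 7.1 pos [0.4959 0.1656 0.0463] yaw 1.5723 tilt [-0.     -0.0001 -1.    ] F [ 0.04 -0.01 -3.07] w 0.0495 q [ 0.16  0.33  1.82 -0.    1.    0.16]
0 (array([0.4957, 0.1546]), np.float64(553.7549392921304)) [-0.0002 -0.0109]
0.003 (array([0.4967, 0.1598]), np.float64(530.5169740644333)) [ 0.0009 -0.0058]
0.006 (array([0.4977, 0.1663]), np.float64(499.82490108608266)) [0.0018 0.0008]
(array([0.4978, 0.1672, 0.0399]), np.float64(496.86679720084294))
```

View pics/st3.png

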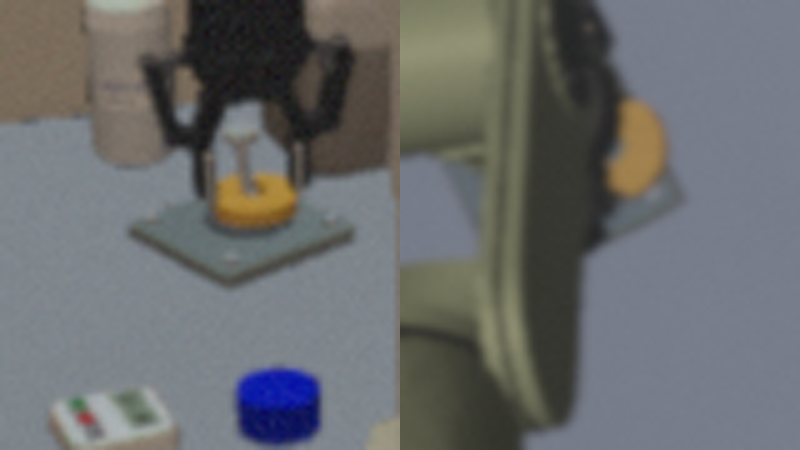

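Left tile: the rod at (243,165) lines up with the slot, and the mass is centred at (255,200). Now I feel forward in small steps.

To row units: 0.007 m / 0.5 = 0.014, 0.0005 m / 0.5 = 0.001.

Call:
carry_out(steps=[[0.004,0.001,0,0,0,0,1],[0.008,0.001,0,0,0,0,1],[0.012,0.001,0,0,0,0,1],[0.014,0.001,0,0,0,0,1],[0.014,0.001,0,0,0,0,1]])

```text
t: 7.6
eef_pos: [0.4963, 0.1732, 0.0463]
tcp_rot: [0.706, 0.708, 0.0, 0.0]
force: [-0.0, -1.1, -2.0]
grip_width: 0.0495
gripper_force: 64.6
```

To row units: 0.002 m / 0.5 = 0.004, 0.0015 m / 0.5 = 0.003.

Call:
carry_out(steps=[[0.002,0,0,0,0,0,1],[0.003,0,0,0,0,0,1],[0.004,0,0,0,0,0,1],[0.004,0,0,0,0,0,1]])

```text
t: 8.0
eef_pos: [0.4963, 0.1749, 0.0463]
tcp_rot: [0.706, 0.708, 0.0, 0.0]
force: [-0.2, -0.2, -1.5]
grip_width: 0.0496
gripper_force: 64.6
```

Call:
carry_out(steps=[[0.002,0,0,0,0,0,1],[0.004,0,0,0,0,0,1],[0.004,0,0,0,0,0,1]])

```text
t: 8.3
eef_pos: [0.4963, 0.177, 0.0463]
tcp_rot: [0.706, 0.708, 0.0, -0.0]
force: [-0.3, 0.1, -0.7]
grip_width: 0.05
gripper_force: 64.6
```

To row units: 0.0015 m / 0.5 = 0.003, 0.001 m / 0.5 = 0.002.

Call:
carry_out(steps=[[0.002,0,0,0,0,0,1],[0.003,0,0,0,0,0,1],[0.003,0,0,0,0,0,1]])

```text
t: 8.6
eef_pos: [0.4963, 0.1785, 0.0463]
tcp_rot: [0.706, 0.708, 0.0, 0.0]
force: [-0.4, 0.3, -1.5]
grip_width: 0.0494
gripper_force: 64.6
```

Call:
carry_out(steps=[[0.002,0,0,0,0,0,1],[0.004,0,0,0,0,0,1],[0.004,0,0,0,0,0,1]])

```text
t: 8.9
eef_pos: [0.4963, 0.1805, 0.0463]
tcp_rot: [0.706, 0.708, 0.0, -0.0]
force: [0.0, 0.5, -1.5]
grip_width: 0.0494
gripper_force: 64.6
```

To row units: 0.0015 m / 0.5 = 0.003, 0.001 m / 0.5 = 0.002.

Call:
carry_out(steps=[[0.002,0,0,0,0,0,1],[0.003,0,0,0,0,0,1],[0.003,0,0,0,0,0,1]])

```text
t: 9.2
eef_pos: [0.4963, 0.182, 0.0463]
tcp_rot: [0.706, 0.708, 0.0, 0.0]
force: [-0.1, 1.0, -1.4]
grip_width: 0.0495
gripper_force: 64.6
```

To row units: 0.002 m / 0.5 = 0.004, 0.001 m / 0.5 = 0.002.

Call:
carry_out(steps=[[0.002,0,0,0,0,0,1],[0.004,0,0,0,0,0,1],[0.004,0,0,0,0,0,1]])

```text
t: 9.5
eef_pos: [0.4963, 0.184, 0.0463]
tcp_rot: [0.706, 0.708, 0.0, 0.0]
force: [0.4, 0.4, -0.8]
grip_width: 0.0496
gripper_force: 64.6
```

To row units: 0.002 m / 0.5 = 0.004, 0.001 m / 0.5 = 0.002.

Call:
carry_out(steps=[[0.002,0,0,0,0,0,1],[0.004,0,0,0,0,0,1],[0.004,0,0,0,0,0,1]])

```text
t: 9.8
eef_pos: [0.4963, 0.186, 0.0463]
tcp_rot: [0.706, 0.708, -0.0, -0.0]
force: [-0.3, 0.1, -2.8]
grip_width: 0.0495
gripper_force: 64.6
```

To row units: 0.0025 m / 0.5 = 0.005, 0.002 m / 0.5 = 0.004.

Call:
carry_out(steps=[[0.002,0,0,0,0,0,1],[0.004,0,0,0,0,0,1],[0.005,0,0,0,0,0,1],[0.005,0,0,0,0,0,1]])

```text
t: 10.2
eef_pos: [0.4963, 0.1885, 0.0463]
tcp_rot: [0.706, 0.708, 0.0, 0.0]
force: [-0.4, 0.2, -2.1]
grip_width: 0.0499
gripper_force: 64.6
```

To row units: 0.0025 m / 0.5 = 0.005, 0.002 m / 0.5 = 0.004.

Call:
carry_out(steps=[[0.002,0,0,0,0,0,1],[0.004,0,0,0,0,0,1],[0.005,0,0,0,0,0,1],[0.005,0,0,0,0,0,1]])

```text
t: 10.6
eef_pos: [0.4963, 0.191, 0.0463]
tcp_rot: [0.706, 0.708, 0.0, 0.0]
force: [0.4, -0.3, -1.3]
grip_width: 0.0494
gripper_force: 64.6
```

```bash
python3 look.py st4; python3 mf.py
```

```text
t 10.6 pos [0.4963 0.191  0.0463] yaw 1.5729 tilt [ 0.  0. -1.] F [ 0.39 -0.35 -1.34] w 0.0494 q [0.2  0.35 1.79 0.   1.   0.2 ]
[-0.066   0.0012  0.0013] [ 0.     -0.      0.0021]
t 10.75 pos [0.4962 0.1909 0.0463] yaw 1.5728 tilt [-0. -0. -1.] F [ 0.47 -0.1  -2.19] w 0.0497 q [ 0.2   0.35  1.79 -0.    1.    0.2 ]
0 (array([0.4967, 0.1809]), np.float64(664.1027618903253)) [ 0.0005 -0.01  ]
0.003 (array([0.4977, 0.1883]), np.float64(639.6424873772017)) [ 0.0015 -0.0026]
0.006 (array([0.4985, 0.1934]), np.float64(614.3112195694154)) [0.0023 0.0025]
(array([0.4984, 0.1929, 0.0405]), np.float64(615.8950564662701))
```

View pics/st4.png

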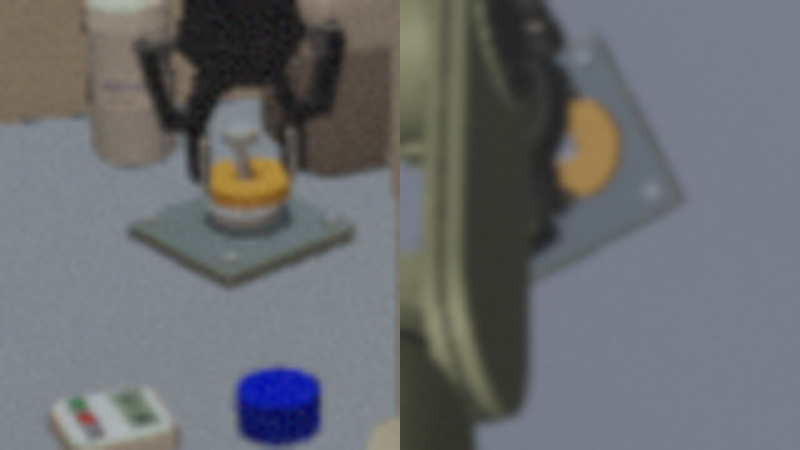

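Left tile: the rod at (243,168) now stands inside the slot. I keep going until the bore's back wall touches the rod.

Call:
carry_out(steps=[[0.002,0,0,0,0,0,1],[0.005,0,0,0,0,0,1],[0.008,0,0,0,0,0,1],[0.01,0,0,0,0,0,1],[0.01,0,0,0,0,0,1]])

```text
t: 11.25
eef_pos: [0.4963, 0.1961, 0.0463]
tcp_rot: [0.706, 0.708, 0.0, 0.0]
force: [0.8, -0.7, -2.0]
grip_width: 0.0495
gripper_force: 64.6
```

To row units: 0.005 m / 0.5 = 0.01, 0.004 m / 0.5 = 0.008.

Call:
carry_out(steps=[[0.002,0,0,0,0,0,1],[0.005,0,0,0,0,0,1],[0.008,0,0,0,0,0,1],[0.01,0,0,0,0,0,1],[0.01,0,0,0,0,0,1]])

```text
t: 11.75
eef_pos: [0.4963, 0.2011, 0.0463]
tcp_rot: [0.706, 0.708, 0.0, 0.0]
force: [0.4, -1.0, -2.1]
grip_width: 0.0496
gripper_force: 64.6
```

To row units: 0.003 m / 0.5 = 0.006, 0.002 m / 0.5 = 0.004.

Call:
carry_out(steps=[[0.002,0,0,0,0,0,1],[0.004,0,0,0,0,0,1],[0.006,0,0,0,0,0,1],[0.006,0,0,0,0,0,1]])

```text
t: 12.15
eef_pos: [0.4963, 0.204, 0.0463]
tcp_rot: [0.706, 0.708, 0.0, 0.0]
force: [-0.0, 0.4, -1.1]
grip_width: 0.0499
gripper_force: 64.6
```

To row units: 0.003 m / 0.5 = 0.006, 0.002 m / 0.5 = 0.004.

Call:
carry_out(steps=[[0.002,0,0,0,0,0,1],[0.004,0,0,0,0,0,1],[0.006,0,0,0,0,0,1],[0.006,0,0,0,0,0,1]])

```text
t: 12.55
eef_pos: [0.4963, 0.207, 0.0463]
tcp_rot: [0.706, 0.708, 0.0, 0.0]
force: [-0.6, -0.2, -1.2]
grip_width: 0.0494
gripper_force: 64.6
```

To row units: 0.002 m / 0.5 = 0.004, 0.001 m / 0.5 = 0.002.

Call:
carry_out(steps=[[0.002,0,0,0,0,0,1],[0.004,0,0,0,0,0,1],[0.004,0,0,0,0,0,1]])

```text
t: 12.85
eef_pos: [0.4963, 0.209, 0.0463]
tcp_rot: [0.706, 0.708, 0.0, 0.0]
force: [-0.2, 0.4, -2.4]
grip_width: 0.0497
gripper_force: 64.6
```

To row units: 0.0015 m / 0.5 = 0.003, 0.001 m / 0.5 = 0.002.

Call:
carry_out(steps=[[0.002,0,0,0,0,0,1],[0.003,0,0,0,0,0,1],[0.003,0,0,0,0,0,1]])

```text
t: 13.15
eef_pos: [0.4963, 0.2104, 0.0463]
tcp_rot: [0.706, 0.708, 0.0, 0.0]
force: [-0.4, -0.5, -2.7]
grip_width: 0.0497
gripper_force: 64.6
```

Call:
carry_out(steps=[[0.002,0,0,0,0,0,1],[0.003,0,0,0,0,0,1],[0.003,0,0,0,0,0,1]])

```text
t: 13.45
eef_pos: [0.4962, 0.212, 0.0463]
tcp_rot: [0.706, 0.708, -0.0, -0.0]
force: [-0.6, -0.1, -1.3]
grip_width: 0.0495
gripper_force: 64.6
```

To row units: 0.001 m / 0.5 = 0.002, 0.0005 m / 0.5 = 0.001.

Call:
carry_out(steps=[[0.001,0,0,0,0,0,1],[0.002,0,0,0,0,0,1],[0.002,0,0,0,0,0,1]])

```text
t: 13.75
eef_pos: [0.4962, 0.213, 0.0463]
tcp_rot: [0.706, 0.708, -0.0, -0.0]
force: [0.1, 1.0, -1.9]
grip_width: 0.0496
gripper_force: 64.6
```

To row units: 0.001 m / 0.5 = 0.002, 0.0005 m / 0.5 = 0.001.

Call:
carry_out(steps=[[0.001,0,0,0,0,0,1],[0.002,0,0,0,0,0,1],[0.002,0,0,0,0,0,1]])

```text
t: 14.05
eef_pos: [0.4962, 0.214, 0.0463]
tcp_rot: [0.706, 0.708, 0.0, -0.0]
force: [0.2, 0.6, -1.6]
grip_width: 0.05
gripper_force: 64.6
```

To row units: 0.001 m / 0.5 = 0.002, 0.0005 m / 0.5 = 0.001.

Call:
carry_out(steps=[[0.001,0,0,0,0,0,1],[0.002,0,0,0,0,0,1],[0.002,0,0,0,0,0,1]])

```text
t: 14.35
eef_pos: [0.4962, 0.215, 0.0463]
tcp_rot: [0.706, 0.708, 0.0, -0.0]
force: [-0.3, -0.0, -2.1]
grip_width: 0.0496
gripper_force: 64.6
```

To row units: 0.001 m / 0.5 = 0.002, 0.0005 m / 0.5 = 0.001.

Call:
carry_out(steps=[[0.001,0,0,0,0,0,1],[0.002,0,0,0,0,0,1],[0.002,0,0,0,0,0,1]])

```text
t: 14.65
eef_pos: [0.4962, 0.216, 0.0463]
tcp_rot: [0.706, 0.708, 0.0, -0.0]
force: [0.4, -0.2, -2.4]
grip_width: 0.0499
gripper_force: 64.6
```

To row units: 0.001 m / 0.5 = 0.002, 0.0005 m / 0.5 = 0.001.

Call:
carry_out(steps=[[0.001,0,0,0,0,0,1],[0.002,0,0,0,0,0,1],[0.002,0,0,0,0,0,1]])

```text
t: 14.95
eef_pos: [0.4962, 0.217, 0.0463]
tcp_rot: [0.706, 0.708, 0.0, -0.0]
force: [-0.4, -0.6, -1.6]
grip_width: 0.0499
gripper_force: 64.6
```

To row units: 0.001 m / 0.5 = 0.002, 0.0005 m / 0.5 = 0.001.

Call:
carry_out(steps=[[0.001,0,0,0,0,0,1],[0.002,0,0,0,0,0,1],[0.002,0,0,0,0,0,1]])

```text
t: 15.25
eef_pos: [0.4962, 0.218, 0.0463]
tcp_rot: [0.706, 0.708, 0.0, -0.0]
force: [-0.5, -0.3, -2.1]
grip_width: 0.0492
gripper_force: 64.6
```

To row units: 0.001 m / 0.5 = 0.002, 0.0005 m / 0.5 = 0.001.

Call:
carry_out(steps=[[0.001,0,0,0,0,0,1],[0.002,0,0,0,0,0,1],[0.002,0,0,0,0,0,1]])

```text
t: 15.55
eef_pos: [0.4962, 0.219, 0.0463]
tcp_rot: [0.706, 0.708, 0.0, -0.0]
force: [-0.0, 0.6, -2.4]
grip_width: 0.0496
gripper_force: 64.6
```

```bash
python3 mf.py
```

```text
t 15.6 pos [0.4962 0.2189 0.0463] yaw 1.5728 tilt [ 0. -0. -1.] F [-0.68 -0.92 -2.03] w 0.0495 q [ 0.26  0.37  1.77 -0.    1.01  0.25]
0 (array([0.4975, 0.2076]), np.float64(834.3189801111627)) [ 0.0013 -0.0113]
0.003 (array([0.4987, 0.214 ]), np.float64(816.3378596922113)) [ 0.0025 -0.005 ]
0.006 (array([0.4996, 0.2212]), np.float64(790.9523587965682)) [0.0034 0.0023]
(array([0.5   , 0.2217, 0.0394]), np.float64(787.000712267815))
```

To row units: 0.001 m / 0.5 = 0.002, 0.0005 m / 0.5 = 0.001.

Call:
carry_out(steps=[[0.001,0,0,0,0,0,1],[0.002,0,0,0,0,0,1],[0.002,0,0,0,0,0,1]])

```text
t: 15.9
eef_pos: [0.4962, 0.2192, 0.0462]
tcp_rot: [0.706, 0.708, -0.001, 0.0]
force: [0.7, -3.9, -0.7]
grip_width: 0.0495
gripper_force: 64.6
```

To row units: 0.001 m / 0.5 = 0.002, 0.0005 m / 0.5 = 0.001.

Call:
carry_out(steps=[[0.001,0,0,0,0,0,1],[0.002,0,0,0,0,0,1],[0.002,0,0,0,0,0,1]])

```text
t: 16.2
eef_pos: [0.4962, 0.2194, 0.0462]
tcp_rot: [0.706, 0.708, -0.001, 0.001]
force: [0.3, -7.1, -1.1]
grip_width: 0.0501
gripper_force: 64.7
```

To row units: 0.001 m / 0.5 = 0.002, 0.0005 m / 0.5 = 0.001.

Call:
carry_out(steps=[[0.001,0,0,0,0,0,1],[0.002,0,0,0,0,0,1],[0.002,0,0,0,0,0,1]])

```text
t: 16.5
eef_pos: [0.4962, 0.2195, 0.0461]
tcp_rot: [0.706, 0.708, -0.002, 0.001]
force: [-0.5, -9.8, 0.4]
grip_width: 0.0496
gripper_force: 64.8
```

Back-wall contact is at y≈0.219, so the bore is centred at y≈0.2145. I'll back off to there, then feel both side walls of the bore.

Call:
carry_out(steps=[[-0.006,0,0,0,0,0,1],[-0.015,0,0,0,0,0,1],[-0.015,0.003,0,0,0,0,1],[-0.015,0.006,0,0,0,0,1],[-0.015,0.006,0,0,0,0,1]])

```text
t: 17.0
eef_pos: [0.4996, 0.2148, 0.0464]
tcp_rot: [0.706, 0.708, 0.0, 0.0]
force: [0.4, 0.0, -3.2]
grip_width: 0.05
gripper_force: 64.6
```

To row units: 0.001 m / 0.5 = 0.002, 0.0005 m / 0.5 = 0.001.

Call:
carry_out(steps=[[0,0.001,0,0,0,0,1],[0,0.002,0,0,0,0,1],[0,0.002,0,0,0,0,1]])

```text
t: 17.3
eef_pos: [0.5003, 0.2145, 0.0463]
tcp_rot: [0.706, 0.708, 0.0, 0.0]
force: [-0.2, -0.0, -1.5]
grip_width: 0.0497
gripper_force: 64.6
```

To row units: 0.001 m / 0.5 = 0.002, 0.0005 m / 0.5 = 0.001.

Call:
carry_out(steps=[[0,0.001,0,0,0,0,1],[0,0.002,0,0,0,0,1],[0,0.002,0,0,0,0,1]])

```text
t: 17.6
eef_pos: [0.5013, 0.2144, 0.0463]
tcp_rot: [0.706, 0.708, 0.0, 0.0]
force: [0.5, -0.4, -1.6]
grip_width: 0.0496
gripper_force: 64.6
```

To row units: 0.001 m / 0.5 = 0.002, 0.0005 m / 0.5 = 0.001.

Call:
carry_out(steps=[[0,0.001,0,0,0,0,1],[0,0.002,0,0,0,0,1],[0,0.002,0,0,0,0,1]])

```text
t: 17.9
eef_pos: [0.5018, 0.2144, 0.0462]
tcp_rot: [0.706, 0.708, -0.0, -0.0]
force: [-0.7, -0.5, -0.4]
grip_width: 0.0496
gripper_force: 64.8
```

To row units: 0.001 m / 0.5 = 0.002, 0.0005 m / 0.5 = 0.001.

Call:
carry_out(steps=[[0,0.001,0,0,0,0,1],[0,0.002,0,0,0,0,1],[0,0.002,0,0,0,0,1]])

```text
t: 18.2
eef_pos: [0.502, 0.2144, 0.046]
tcp_rot: [0.706, 0.708, -0.001, -0.001]
force: [-5.8, 0.0, 1.2]
grip_width: 0.0499
gripper_force: 65.0
```

To row units: -0.0095 m / 0.5 = -0.019, -0.009 m / 0.5 = -0.018.

Call:
carry_out(steps=[[0,-0.006,0,0,0,0,1],[0,-0.012,0,0,0,0,1],[0,-0.018,0,0,0,0,1],[0,-0.019,0,0,0,0,1],[0,-0.019,0,0,0,0,1]])

```text
t: 18.7
eef_pos: [0.4939, 0.2144, 0.0464]
tcp_rot: [0.706, 0.708, 0.0, 0.0]
force: [-0.3, -0.5, -2.6]
grip_width: 0.0494
gripper_force: 64.6
```

To row units: -0.001 m / 0.5 = -0.002, -0.0005 m / 0.5 = -0.001.

Call:
carry_out(steps=[[0,-0.001,0,0,0,0,1],[0,-0.002,0,0,0,0,1],[0,-0.002,0,0,0,0,1]])

```text
t: 19.0
eef_pos: [0.4928, 0.2144, 0.0463]
tcp_rot: [0.706, 0.708, 0.0, 0.0]
force: [0.1, 0.5, -2.1]
grip_width: 0.0495
gripper_force: 64.7
```

To row units: -0.001 m / 0.5 = -0.002, -0.0005 m / 0.5 = -0.001.

Call:
carry_out(steps=[[0,-0.001,0,0,0,0,1],[0,-0.002,0,0,0,0,1],[0,-0.002,0,0,0,0,1]])

```text
t: 19.3
eef_pos: [0.4927, 0.2144, 0.0465]
tcp_rot: [0.706, 0.708, 0.001, 0.001]
force: [3.5, 0.3, -3.9]
grip_width: 0.0493
gripper_force: 64.4
```

Walls are at x=0.4927 and 0.5017, a 9 mm span as it should be, so the centre is x=0.4972. I go there and lower.

To row units: 0.01 m / 0.5 = 0.02, 0.0053 m / 0.5 = 0.0106.

Call:
carry_out(steps=[[0,0.006,0,0,0,0,1],[0,0.0106,0,0,0,0,1],[0,0.0106,0.006,0,0,0,1],[0,0.0106,0.014,0,0,0,1],[0,0.0106,0.02,0,0,0,1]])

```text
t: 19.8
eef_pos: [0.4964, 0.2143, 0.0356]
tcp_rot: [0.706, 0.708, -0.001, -0.0]
force: [-0.4, 0.6, -1.8]
grip_width: 0.0495
gripper_force: 64.6
```

Call:
carry_out(steps=[[0,0,0,0,0,0,1],[0,0,0,0,0,0,1]])

```text
t: 20.0
eef_pos: [0.4967, 0.2144, 0.036]
tcp_rot: [0.706, 0.708, -0.0, -0.0]
force: [1.0, 0.4, -2.4]
grip_width: 0.0497
gripper_force: 64.6
```

To row units: 0.001 m / 0.5 = 0.002, 0.0005 m / 0.5 = 0.001.

Call:
carry_out(steps=[[0,0,0.001,0,0,0,1],[0,0,0.002,0,0,0,1],[0,0,0.002,0,0,0,1]])

```text
t: 20.3
eef_pos: [0.497, 0.2144, 0.0353]
tcp_rot: [0.706, 0.708, 0.0, 0.0]
force: [0.1, 0.4, -1.6]
grip_width: 0.0496
gripper_force: 64.6
```

To row units: 0.001 m / 0.5 = 0.002, 0.0005 m / 0.5 = 0.001.

Call:
carry_out(steps=[[0,0,0.001,0,0,0,1],[0,0,0.002,0,0,0,1],[0,0,0.002,0,0,0,1]])

```text
t: 20.6
eef_pos: [0.497, 0.2144, 0.0342]
tcp_rot: [0.706, 0.708, -0.0, -0.0]
force: [0.6, -0.5, -1.8]
grip_width: 0.0495
gripper_force: 64.6
```

To row units: 0.001 m / 0.5 = 0.002, 0.0005 m / 0.5 = 0.001.

Call:
carry_out(steps=[[0,0,0.001,0,0,0,1],[0,0,0.002,0,0,0,1],[0,0,0.002,0,0,0,1]])

```text
t: 20.9
eef_pos: [0.4969, 0.2144, 0.0332]
tcp_rot: [0.706, 0.708, -0.0, -0.0]
force: [0.7, -0.7, -1.8]
grip_width: 0.0498
gripper_force: 64.6
```

To row units: 0.001 m / 0.5 = 0.002, 0.0005 m / 0.5 = 0.001.

Call:
carry_out(steps=[[0,0,0.001,0,0,0,1],[0,0,0.002,0,0,0,1],[0,0,0.002,0,0,0,1]])

```text
t: 21.2
eef_pos: [0.497, 0.2144, 0.0322]
tcp_rot: [0.706, 0.708, -0.0, -0.0]
force: [0.0, 0.1, -2.0]
grip_width: 0.0496
gripper_force: 64.6
```

To row units: 0.0005 m / 0.5 = 0.001.

Call:
carry_out(steps=[[0,0,0.001,0,0,0,1],[0,0,0.001,0,0,0,1]])

```text
t: 21.4
eef_pos: [0.497, 0.2144, 0.0317]
tcp_rot: [0.706, 0.708, -0.0, -0.0]
force: [0.4, 0.3, -1.3]
grip_width: 0.0497
gripper_force: 64.6
```

To row units: 0.001 m / 0.5 = 0.002, 0.0005 m / 0.5 = 0.001.

Call:
carry_out(steps=[[0,0,0.001,0,0,0,1],[0,0,0.002,0,0,0,1],[0,0,0.002,0,0,0,1]])

```text
t: 21.7
eef_pos: [0.4969, 0.2144, 0.0307]
tcp_rot: [0.706, 0.708, -0.0, -0.0]
force: [-0.6, 0.4, -2.2]
grip_width: 0.0497
gripper_force: 64.6
```

To row units: 0.001 m / 0.5 = 0.002, 0.0005 m / 0.5 = 0.001.

Call:
carry_out(steps=[[0,0,0.001,0,0,0,1],[0,0,0.002,0,0,0,1],[0,0,0.002,0,0,0,1]])

```text
t: 22.0
eef_pos: [0.497, 0.2144, 0.0297]
tcp_rot: [0.706, 0.708, -0.0, -0.0]
force: [-0.2, -1.1, -1.3]
grip_width: 0.0497
gripper_force: 64.6
```

Call:
carry_out(steps=[[0,0,0.001,0,0,0,1],[0,0,0.002,0,0,0,1],[0,0,0.002,0,0,0,1]])

```text
t: 22.3
eef_pos: [0.4969, 0.2144, 0.0287]
tcp_rot: [0.706, 0.708, -0.0, -0.0]
force: [0.7, -0.1, -1.9]
grip_width: 0.0494
gripper_force: 64.6
```

Call:
carry_out(steps=[[0,0,0.001,0,0,0,1],[0,0,0.002,0,0,0,1],[0,0,0.002,0,0,0,1]])

```text
t: 22.6
eef_pos: [0.497, 0.2144, 0.0277]
tcp_rot: [0.706, 0.708, -0.0, -0.0]
force: [-0.3, 0.5, -2.0]
grip_width: 0.0496
gripper_force: 64.6
```

To row units: 0.0005 m / 0.5 = 0.001.

Call:
carry_out(steps=[[0,0,0.001,0,0,0,1],[0,0,0.001,0,0,0,1]])

```text
t: 22.8
eef_pos: [0.497, 0.2144, 0.0272]
tcp_rot: [0.706, 0.708, -0.0, -0.0]
force: [0.7, -0.1, -1.9]
grip_width: 0.0496
gripper_force: 64.6
```

To row units: 0.0005 m / 0.5 = 0.001.

Call:
carry_out(steps=[[0,0,0.001,0,0,0,1],[0,0,0.001,0,0,0,1]])

```text
t: 23.0
eef_pos: [0.4971, 0.2144, 0.0271]
tcp_rot: [0.706, 0.708, -0.0, 0.0]
force: [-0.8, -0.8, 1.3]
grip_width: 0.0497
gripper_force: 65.0
```

The pan is felt at TCP z=0.0271, i.e. underside 24 mm as expected. Releasing.

To row units: 0.0002 m / 0.5 = 0.0004.

Call:
carry_out(steps=[[0,0,0.0004,0,0,0,0.0],[0,0,0,0,0,0,-0.4],[0,0,0,0,0,0,-0.6],[0,0,0,0,0,0,-1],[0,0,0,0,0,0,-1]])

```text
t: 23.5
eef_pos: [0.4972, 0.2144, 0.0268]
tcp_rot: [0.706, 0.708, 0.0, 0.0]
force: [-0.4, 0.4, -0.4]
grip_width: 0.0855
gripper_force: 0.0
```

To row units: -0.12 m / 0.5 = -0.24, -0.08 m / 0.5 = -0.16.

Call:
carry_out(steps=[[0,0,-0.002,0,0,0,-1],[0,0,-0.02,0,0,0,-1],[0,0,-0.08,0,0,0,-1],[0,0,-0.16,0,0,0,-1],[0,0,-0.24,0,0,0,-1]])

```text
t: 24.0
eef_pos: [0.4965, 0.2143, 0.1482]
tcp_rot: [0.706, 0.708, -0.0, -0.0]
force: [1.6, 0.9, 0.8]
grip_width: 0.0853
gripper_force: 0.0
```

Call:
carry_out(steps=[[-0.1,0,-0.1,0,0,0,-1],[-0.2,0,-0.16,0,0,0,-1],[-0.28,0,-0.2,0,0,0,-1],[-0.28,0,-0.2,0,0,0,-1],[-0.28,0,-0.2,0,0,0,-1]])

```text
t: 24.5
eef_pos: [0.4991, 0.072, 0.2503]
tcp_rot: [0.708, 0.706, 0.002, 0.003]
force: [0.5, 0.6, -0.4]
grip_width: 0.0851
gripper_force: 0.0
```

```bash
python3 look.py fin
python3 - <<'E'
from fit import *
np.set_printoptions(precision=4,suppress=True)
fs=eyes.grab_frame('scene'); hsv=cv2.cvtColor(fs['image'],cv2.COLOR_RGB2HSV)
m=((hsv[...,0]>8)&(hsv[...,0]<28)&(hsv[...,1]>110)); g=dict(fs); g['image']=np.repeat((m*255).astype(np.uint8)[...,None],3,2)
md=lambda f,q,w: (np.minimum(mass(f,[q[0],q[1],1.57],w,.024)[0],1),2)
u,v=proj(fs,(.497,.211,.03)); print(fit([.497,.211],g,(int(u)-22,int(v)-18,44,36),md,[.004,.004]))
E
```

```text
t 24.5 pos [0.4991 0.072  0.2503] yaw 1.5687 tilt [ 0.0067 -0.0009 -1.    ] F [ 0.45  0.64 -0.36] w 0.0851 q [-0.03  0.04  1.69 -0.    1.41 -0.03]
[ 0.0532 -0.0029  0.2053] [ 0.0067  0.0009 -0.0021]
(array([0.4982, 0.2093]), np.float64(587.3673067027335))
```

View pics/fin.png

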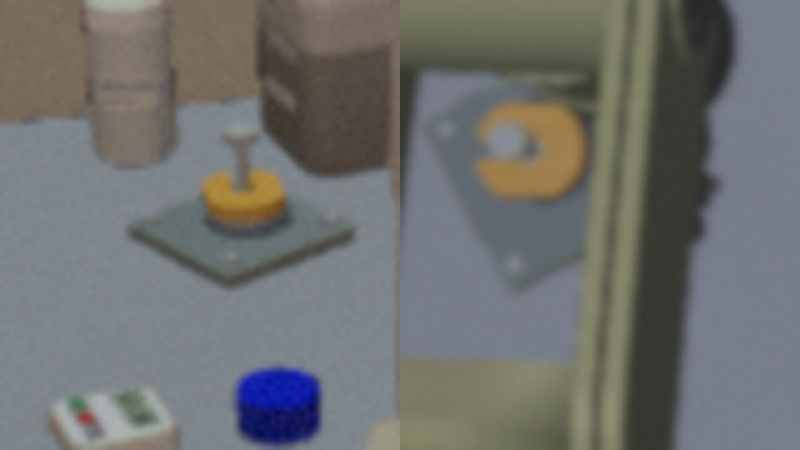

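The mass lies flat on the pan around the rod: (243,195) in the left tile, (535,150) in the right. The gripper is clear of everything.

```bash
python3 -c "
from h import *
print(order.hand_in())"
```

```text
the job is handed in; nothing more can be done
None
```

The brass mass lies flat on the stand's pan with its bore over the foot; it is released, the gripper is clear, and the job was handed in at about 25 s, with readings against the stand never above about 10 N.

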